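# File the sample case upright in the slide rack

### The job

Lay the orange sample case on the blue sloped rest, lower end against the lip and top end sticking out past the slope, and let go. Take it again by its upper end and stand it upright on its thin end in the aluminium rack, broad face to the white fence, midway across the base, then slide the yellow-topped stop along its track until the case is held snugly upright between stop and fence. Leave the bottles, jars, dish and other bench things where they are.

Things in the scene. Friction and masses are not known exactly. Their poses are not given: they have to be found in the camera images.
- case: Orange flat rigid box, 118 long x 60 wide x 24 thick mm, 0.16 kg nominal, black seam round it and a white label on one broad face; both ends are alike. Origin at its centre; x along the length, y along the width, z through the thickness. Starts lying flat on the table with its length roughly pointing away from the robot.
- rest: Blue fixed sloped rest; origin centre of underside. Its slope, 60 degrees from level (66 x 44 mm wide), faces its own +x (away from the robot at yaw 0): from the lip corner (x 30, z 25 mm) it climbs to x -3, z 82 mm. The lip at the low end stands 14 mm square to the slope. A case laid lengthwise sticks out 52 mm past the slope's top, 8 mm each side. Base 110 x 64 x 10 mm, x -60 to 50.
- rest_seat (a point): Where the case's centre is when it lies lengthwise on the sloped rest with its lower end against the lip: x 11, y 0, z 82 mm in the rest's frame.
- rack: Aluminium file rack, fixed to the table. Base plate 100 (x) x 260 (y) x 12 thick mm; origin at the centre of its underside. A fixed white fence, 70 wide (x) and 65 mm high above the base, stands across the track; the face towards the stop is at y -100 mm. The track runs along y. The case stands between fence and stop: snug against the fence its centre is at x 0, y -88, z 71 mm.
- stop (a joint): The sliding stop, in m: 0 = fully back (its flat black plate's front face at y +40 mm in the rack frame), grows as the stop slides towards the fence (rack -y). Front face at y = 40 mm - value; it touches a case standing snug on the fence at 0.116. It stays where it is left. The plate is 70 wide and 65 mm high above the base.
- stop_grip (a point): Top centre of the stop's yellow grip, 130 mm above the table. The grip block measures 30 (rack x) x 18 (rack y) x 34 high mm and sits on a 14 mm square steel stem, centred 45 mm behind the plate's front face.
- wash_bottle: White plastic bottle, 56 diameter x 110 mm high, origin under its centre. Leave in place.
- amber_jar: Amber jar with black lid, 52 diameter x 75 mm high, origin under its centre. Leave in place.
- sample_jar: Clear jar with red lid, 56 diameter x 70 mm high, origin under its centre. Leave in place.
- petri_dish: Glass dish, 88 diameter x 16 mm high, lying near the robot, origin under its centre. Leave in place.
- thermos: Black and steel vacuum flask, 80 diameter x 265 mm high, at the right side, origin under its centre. Leave in place.
- forceps: Steel forceps lying on the open notebook, 130 x 20 x 6 mm, origin under its middle. Leave in place.
- pencil: Yellow pencil on the open notebook, 160 x 8 x 8 mm, origin under its middle. Leave in place.
Things that resemble listed ones, but are neither listed nor needed, are in the scene too. Of the things like the case, leave any that is pink, purple or turquoise; of the rest the smaller one is meant.

How it is judged:
By the outcome, as a careful person would: the job done as asked, in the order asked, and still so for the second after the job is handed in, with the robot touching nothing.
It also fails if it takes over 72 s, if anything falls off the work surface, if the arm or the gripper's body presses on something with over 40 N, if the wrist force passes 120 N, or if a joint passes its speed limit or range.

### The arm

A 7-joint arm with a two-finger parallel gripper is mounted at the origin on the work surface. World frame = base frame: x ahead of the robot, y to its left, z up, the work surface at z = 0. Lengths are in mm, angles in rad, forces in N, time in s.
With the tool pointing down it reaches from about 425 to 875 mm from the base axis. Payload 8.4 kg.
Tool frame: the origin (TCP) lies at the very end of the fingers, on their centre line; the grasp point (between the pads) lies 19 mm behind it; z points along the fingers, y is the line along which they close (so a half turn about z gives the same grasp; the last joint's range is limited). The gripper opens to 87 mm and grips with 3 to 60 N. Pads are 19 mm wide; open, the fingers measure 117 mm over their backs; the gripper's body (75 mm by 190 mm) begins 51 mm behind the grasp point.
Start: joints at [-1.24, 0.333, 0.04, 1.465, -0.013, 1.343, -0.059], TCP at [270.845, 590.852, 222.546] pointing down, gripper open.
Joint ranges: [-2.58, 2.58], [-0.38, 2.09], [-1.3, 1.39], [0.25, 2.4], [-1.5, 4.64], [0.08, 2.09], [-2.65, 2.65]. Speed limits (rad/s): [2.22, 2.22, 2.79, 2.79, 3.14, 3.14, 3.14].

### API

Orientations are given as [roll, pitch, yaw] about the fixed x, y, z axes, in that order (R = Rz(yaw) Ry(pitch) Rx(roll)).
In Python, from bench import r gives the robot as it stands.
- The arm moves only by the tool carry_out, never from a script. Its argument "increments" is a list of rows, each an object of numbers: "tx", "ty", "tz": the shift along the tool's x, y, z normalised to -1 to 1, where 1 is 0.5 m; "ax", "ay", "az": the turn, a rotation vector about the tool's x, y, z normalised to -1 to 1, where 1 is 2 rad; "claw": the gripper command: -1 is fully open, 1 is shut, values between are in proportion. In form: [{"tx": .., "ty": .., "tz": .., "ax": .., "ay": .., "az": .., "claw": ..}, ...]. A call has 1 to 20 rows; each row is the pose to reach, as a shift and turn from the pose commanded when the call began, along the tool's axes at that moment; what a row does not reach only later rows make up. A row lasts 1/12 s, in which the tool goes at most 41.7 mm and 7.16 degrees, less where a joint would pass 70% of its speed; a pose out of reach is approached as far as the arm can. A call with a number of a shift or a turn outside -1 to 1 is refused whole. A call with a gripper value outside its range is refused whole. The fingers move at their own pace and stop on an object; the grip force is fixed at half the most. Time passes only in rows, so rows that repeat a pose let the fingers close. It gives the time, the measured TCP pose, the force, the opening and the grip force at its end, in the units of the state.
- r.sense(): the state, without advancing time (a new reading comes with each control period).
- r.capture(name): name is "scene" or "top" or "wrist"; returns the picture (420x560x3 uint8, blue, green, red); there is no depth.
- r.camera_model(name): a dict with "K" (3x3 intrinsics, pixels), "dist" ([k1, k2, p1, p2, k3] as OpenCV has them; the pictures are not rectified), "world_to_cam" (4x4, takes a point from world to camera coordinates); the wrist camera has in their place "tool_from_camera" (4x4, takes a point from camera to tool coordinates, whose origin is the TCP and whose axes are the flange's). Camera axes: x right, y up, looking along -z (the intrinsics and any distortion apply to the point x, -y, -z); pixel columns grow to the right and rows downward; lengths in mm; the calibration is good to about 2 mm. A picture is of the moment at which its call begins: read the wrist's pose just before it. camera_model takes no time and is no camera call.
- r.sign_off(): hands the job in; it is judged then, once.
The state is a dict: "clock": time; "joints": joint angles; "joint_velocities": joint speeds; "joint_efforts": joint torques, N m; "position": TCP position; "orientation": TCP orientation; "contact_force": force on the tool from outside, world axes, zero at the start; "ft_torque": the same for the moment, N m; "finger_gap": finger opening in mm; "finger_force": force on a finger pad.
Only numpy, scipy, OpenCV 4.12 (cv2) and the standard library are available. Lean on these libraries where they do the work, as an engineer would, in place of code of your own. Each camera call takes 0.05 s, during which the arm holds its last target. There are 200 camera calls.

## Working session

There is one attempt and no reset: what is moved stays moved. The work goes in short steps, Python scripts to look and compute and a tool call to move; the robot and the scene stay as the last step left them, time stands still between calls to the robot, and variables do not carry over. Pictures are saved under pics/ and viewed, at most 13 in all, crops included, and the job is handed in when it is done.

Besides the shell and the picture viewer there is one more tool, called by a JSON object that holds its "method" and its "body". carry_out: Moves the arm, as the interface text tells. Scaled input: -1 to 1 covers 0.5 m each way for a shift and 2 rad each way for a turn. Its arguments: {"type":"object","properties":{"increments":{"type":"array"}},"required":["increments"]}

```bash
ls; mkdir -p pics; python3 - <<'E'
from bench import r
import cv2,numpy as np
print(r.sense())
a=r.capture("scene");b=r.capture("top")
cv2.imwrite("pics/s0.png",a);cv2.imwrite("pics/t0.png",b)
for n in("scene","top","wrist"):print(n,{k:np.round(v,4).tolist() for k,v in r.camera_model(n).items() if not isinstance(v,str)})
E
```

```text
pics
{'clock': 0.0, 'joints': array([-1.24022267,  0.33393173,  0.03984426,  1.46626918, -0.0133935 ,
        1.34330117, -0.05847702]), 'joint_velocities': array([-9.13534302e-04, -1.89976453e-04, -1.48994413e-03, -6.52522210e-05,
        4.40397578e-04, -9.74079085e-05, -9.18511390e-04]), 'joint_efforts': array([ 2.87363646e-04, -6.56375957e+01,  1.33538716e+00, -4.03793299e+01,
       -5.97105687e-02,  4.51842626e-02,  1.15809553e-04]), 'position': array([270.64844052, 590.45500536, 221.64643296]), 'orientation': array([-3.13995246e+00,  1.08909353e-04,  2.71185426e+00]), 'contact_force': array([-0.25617113,  0.34103245,  0.16686619]), 'ft_torque': array([-0.01442485,  0.05382902,  0.02243397]), 'finger_force': 0.0, 'finger_gap': 87.04263239485157}
scene {'K': [[406.2669, 0.0, 282.2865], [0.0, 406.2669, 215.8087], [0.0, 0.0, 1.0]], 'dist': [-0.0095, 0.0, 0.0, 0.0, 0.0], 'world_to_cam': [[-0.5196, 0.8544, -0.0032, 298.4088], [-0.5825, -0.3515, 0.7329, 235.0066], [0.6251, 0.3826, 0.6803, -1787.0904], [0.0, 0.0, 0.0, 1.0]]}
top {'K': [[483.588, 0.0, 281.7773], [0.0, 483.588, 199.1424], [0.0, 0.0, 1.0]], 'dist': [-0.165, 0.0, 0.0, 0.0, 0.0], 'world_to_cam': [[-0.0008, -1.0, 0.0016, -6.1502], [0.9973, -0.0007, 0.0737, -554.4619], [-0.0737, 0.0017, 0.9973, -1896.819], [0.0, 0.0, 0.0, 1.0]]}
wrist {'K': [[352.0866, 0.0, 275.708], [0.0, 352.0866, 210.4402], [0.0, 0.0, 1.0]], 'dist': [-0.0195, 0.0, 0.0, 0.0, 0.0], 'tool_from_camera': [[-0.0002, 0.969, 0.247, 66.2919], [1.0, 0.0001, 0.0005, -0.0357], [0.0005, 0.247, -0.969, -161.3897], [0.0, 0.0, 0.0, 1.0]]}
```

View pics/s0.png

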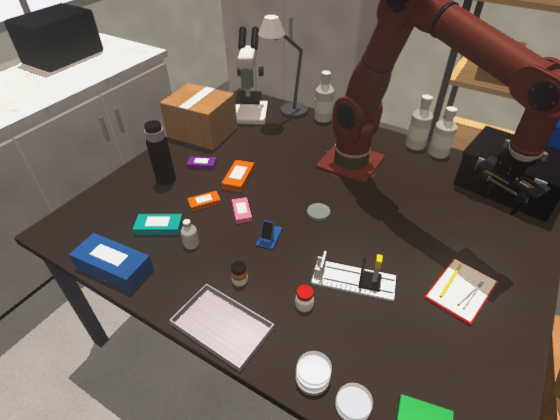

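View pics/t0.png

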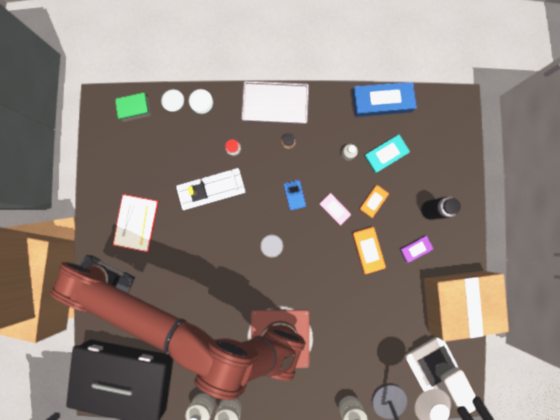

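Case candidates (top pixel):
- Small orange (374,202)
- Large orange (370,250)
- Pink (335,209)
- Purple (417,249)
- Turquoise (388,153)

By the description I choose the small orange one. Next I check it in a close crop and measure everything.

```bash
cat > h.py <<'E'
import cv2,numpy as np
from bench import r
from scipy.spatial.transform import Rotation as Ro
def ray(name,px,pose=None):
    m=r.camera_model(name);K=np.array(m["K"]);d=np.array(m["dist"])
    u=cv2.undistortPoints(np.array(px,float).reshape(-1,1,2),K,d).reshape(-1,2)
    D=np.c_[u[:,0],-u[:,1],-np.ones(len(u))]
    if name=="wrist":
        T=np.eye(4);T[:3,:3]=Ro.from_euler("xyz",pose[1]).as_matrix();T[:3,3]=pose[0]
        T=T@np.array(m["tool_from_camera"])
    else: T=np.linalg.inv(np.array(m["world_to_cam"]))
    return T[:3,3],D@T[:3,:3].T
def onz(name,px,z,pose=None):
    o,D=ray(name,px,pose);return o+D*((z-o[2])/D[:,2])[:,None]
def proj(name,P,pose=None):
    m=r.camera_model(name)
    if name=="wrist":
        T=np.eye(4);T[:3,:3]=Ro.from_euler("xyz",pose[1]).as_matrix();T[:3,3]=pose[0]
        W=np.linalg.inv(T@np.array(m["tool_from_camera"]))
    else: W=np.array(m["world_to_cam"])
    C=np.atleast_2d(P)@W[:3,:3].T+W[:3,3]; C=C*[1,-1,-1]
    return cv2.projectPoints(C,np.zeros(3),np.zeros(3),np.array(m["K"]),np.array(m["dist"]))[0].reshape(-1,2)
def mask(im,lo,hi,box=None):
    k=cv2.inRange(cv2.cvtColor(im,cv2.COLOR_BGR2HSV),np.array(lo),np.array(hi))
    if box is not None:
        z=np.zeros_like(k);a,b,c,d=box;z[b:d,a:c]=k[b:d,a:c];k=z
    return k
def big(k):
    c,_=cv2.findContours(k,cv2.RETR_EXTERNAL,cv2.CHAIN_APPROX_NONE)
    return max(c,key=cv2.contourArea)
def rect(pts):
    q=cv2.minAreaRect(np.float32(pts[:,:2]));b=cv2.boxPoints(q)
    e=b[1]-b[0],b[2]-b[1];l=max(e,key=np.linalg.norm)
    return np.round(q[0],1),np.round(sorted(q[1]),1),round(float(np.degrees(np.arctan2(l[1],l[0])))%180,1)
def wpose():
    s=r.sense();return s["position"],s["orientation"]
E
python3 - <<'E'
from h import *
a=cv2.imread("pics/s0.png");b=cv2.imread("pics/t0.png")
def c(im,x,y,w,h):return cv2.resize(im[y:y+h,x:x+w],(400,300),interpolation=cv2.INTER_CUBIC)
cv2.imwrite("pics/c0.png",np.vstack([np.hstack([c(b,340,180,80,60),c(b,265,165,64,48)]),np.hstack([c(b,168,160,80,60),c(a,300,235,112,84)])]))
k=mask(b,(5,150,120),(18,255,255),(355,178,395,224))
print("case",rect(onz("top",big(k).reshape(-1,2),24)))
k=mask(b,(5,150,120),(18,255,255),(345,224,395,280))
print("big",rect(onz("top",big(k).reshape(-1,2),24)))
k=mask(b,(100,100,40),(130,255,255),(275,170,315,220))
print("rest base",rect(onz("top",big(k).reshape(-1,2),10)))
k=mask(b,(22,120,120),(35,255,255),(170,160,250,215))
m=big(k).reshape(-1,2);print("grip top",rect(onz("top",m,130)),m.mean(0))
k=mask(b,(0,0,120),(179,60,255),(170,160,252,215))
print("rack",rect(onz("top",np.vstack([big(k).reshape(-1,2)]),12)))
k=mask(a,(22,120,120),(35,255,255),(360,245,395,280))
m=big(k).reshape(-1,2);print("grip scene",m.min(0),m.max(0),onz("scene",[[m[:,0].mean(),m[:,1].min()+2]],130))
E
```

```text
case (array([ 547.1, -373.3]), array([ 64.5, 122. ]), 144.2)
big (array([ 352.1, -350.5]), array([ 90.9, 173.3]), 16.0)
rest base (array([573.7, -56.9]), array([ 65.9, 111.6]), 13.8)
grip top (array([578.9, 334.1]), array([16.9, 29.1]), 27.3) [191.         190.36842105]
rack (array([597.6, 279.9]), array([111. , 270.1]), 105.9)
grip scene [375 254] [382 267] [[571.36820602 334.59373581 130.        ]]
```

View pics/c0.png

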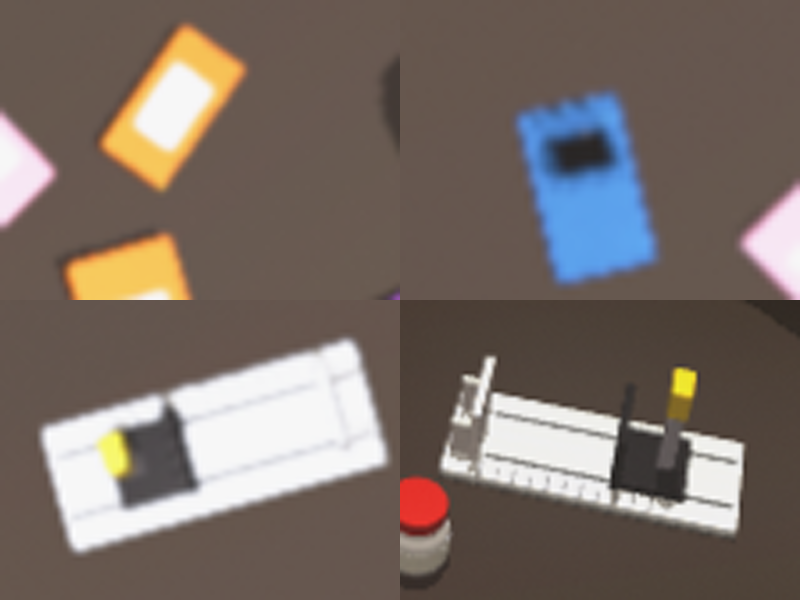

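The top view and crop show the small orange case with its white label at (374,202), about 118x60. The rest is at (294,195) with its slope on the far side. The rack is at (211,189), with the fence at the right and the yellow grip at (191,190). I'll work out the poses and the first move.

```bash
cat >> h.py <<'E'
def ori(phi,t,s=-1):   # tool tilted t deg outward along heading phi deg; s=-1: tool x forward
    p,t=np.radians([phi,t]);z=np.array([np.sin(t)*np.cos(p),np.sin(t)*np.sin(p),-np.cos(t)])
    y=s*np.array([-np.sin(p),np.cos(p),0]);return np.c_[np.cross(y,z),y,z]
def go(pos,R):
    s=r.sense();R0=Ro.from_euler("xyz",s["orientation"]).as_matrix()
    d=R0.T@(np.array(pos)-s["position"]);v=Ro.from_matrix(R0.T@R).as_rotvec()
    print("t",np.round(d/500,4).tolist(),"a",np.round(v/2,4).tolist(),"rows",round(max(np.linalg.norm(d)/41.7,np.degrees(np.linalg.norm(v))/7.16),1))
E
python3 - <<'E'
from h import *
q=onz("top",[[176.4,186],[183.4,210],[245.4,192.6],[238,168]],12)
print(q.round(1).tolist(),rect(q))
go([560,150,250],ori(60,0))
E
```

```text
[[608.4, 417.1, 12.0], [511.8, 387.2, 12.0], [581.4, 138.5, 12.0], [680.4, 168.8, 12.0]] (array([594.9, 277.8]), array([103.6, 260.1]), 106.2)
t [-0.8931, -0.5598, -0.0556] a [-0.0005, 0.0006, 0.8323] rows 13.3
```

{"method": "carry_out", "body": {"increments": [{"tx": -0.3, "ty": -0.187, "tz": -0.055, "az": 0.25, "claw": -1}, {"tx": -0.89, "ty": -0.56, "tz": -0.055, "az": 0.83, "claw": -1}, {"tx": -0.89, "ty": -0.56, "tz": -0.055, "az": 0.83, "claw": -1}, {"tx": -0.89, "ty": -0.56, "tz": -0.055, "az": 0.83, "claw": -1}, {"tx": -0.89, "ty": -0.56, "tz": -0.055, "az": 0.83, "claw": -1}, {"tx": -0.89, "ty": -0.56, "tz": -0.055, "az": 0.83, "claw": -1}, {"tx": -0.89, "ty": -0.56, "tz": -0.055, "az": 0.83, "claw": -1}, {"tx": -0.89, "ty": -0.56, "tz": -0.055, "az": 0.83, "claw": -1}, {"tx": -0.89, "ty": -0.56, "tz": -0.055, "az": 0.83, "claw": -1}, {"tx": -0.89, "ty": -0.56, "tz": -0.055, "az": 0.83, "claw": -1}, {"tx": -0.89, "ty": -0.56, "tz": -0.055, "az": 0.83, "claw": -1}, {"tx": -0.89, "ty": -0.56, "tz": -0.055, "az": 0.83, "claw": -1}, {"tx": -0.89, "ty": -0.56, "tz": -0.055, "az": 0.83, "claw": -1}, {"tx": -0.89, "ty": -0.56, "tz": -0.055, "az": 0.83, "claw": -1}, {"tx": -0.89, "ty": -0.56, "tz": -0.055, "az": 0.83, "claw": -1}, {"tx": -0.89, "ty": -0.56, "tz": -0.055, "az": 0.83, "claw": -1}]}}

```text
$.increments[0]: bad value
```

```bash
python3 - <<'E'
from h import *
p=wpose();print(p,r.sense()["clock"],r.sense()["joints"].round(2))
go([500,-340,230],ori(-36,0))
E
```

```text
(array([270.67237804, 590.49719905, 221.75320249]), array([-3.14015354e+00,  7.43583447e-05,  2.71178049e+00])) 0.1 [-1.24  0.33  0.04  1.47 -0.01  1.34 -0.06]
t [-1.1924, -1.5006, -0.0142] a [-0.0002, -0.0011, -1.4715] rows 23.6
```

{"method": "carry_out", "body": {"increments": [{"tx": -0.89, "ty": -0.56, "tz": -0.055, "ax": 0, "ay": 0, "az": 0.83, "claw": -1}, {"tx": -0.89, "ty": -0.56, "tz": -0.055, "ax": 0, "ay": 0, "az": 0.83, "claw": -1}, {"tx": -0.89, "ty": -0.56, "tz": -0.055, "ax": 0, "ay": 0, "az": 0.83, "claw": -1}, {"tx": -0.89, "ty": -0.56, "tz": -0.055, "ax": 0, "ay": 0, "az": 0.83, "claw": -1}, {"tx": -0.89, "ty": -0.56, "tz": -0.055, "ax": 0, "ay": 0, "az": 0.83, "claw": -1}, {"tx": -0.89, "ty": -0.56, "tz": -0.055, "ax": 0, "ay": 0, "az": 0.83, "claw": -1}, {"tx": -0.89, "ty": -0.56, "tz": -0.055, "ax": 0, "ay": 0, "az": 0.83, "claw": -1}, {"tx": -0.89, "ty": -0.56, "tz": -0.055, "ax": 0, "ay": 0, "az": 0.83, "claw": -1}, {"tx": -0.89, "ty": -0.56, "tz": -0.055, "ax": 0, "ay": 0, "az": 0.83, "claw": -1}, {"tx": -0.89, "ty": -0.56, "tz": -0.055, "ax": 0, "ay": 0, "az": 0.83, "claw": -1}, {"tx": -0.89, "ty": -0.56, "tz": -0.055, "ax": 0, "ay": 0, "az": 0.83, "claw": -1}, {"tx": -0.89, "ty": -0.56, "tz": -0.055, "ax": 0, "ay": 0, "az": 0.83, "claw": -1}, {"tx": -0.89, "ty": -0.56, "tz": -0.055, "ax": 0, "ay": 0, "az": 0.83, "claw": -1}, {"tx": -0.89, "ty": -0.56, "tz": -0.055, "ax": 0, "ay": 0, "az": 0.83, "claw": -1}, {"tx": -0.89, "ty": -0.56, "tz": -0.055, "ax": 0, "ay": 0, "az": 0.83, "claw": -1}, {"tx": -0.89, "ty": -0.56, "tz": -0.055, "ax": 0, "ay": 0, "az": 0.83, "claw": -1}]}}

```text
clock: 1.43
position: [558.3, 151.4, 249.6]
orientation: [-3.141, 0.0, 1.054]
contact_force: [0.4, -0.1, 0.2]
finger_gap: 87.1
finger_force: 0.0
```

```bash
python3 - <<'E'
from h import *
p=wpose();print(p,r.sense()["clock"],r.sense()["joints"].round(2))
go([500,-340,230],ori(-36,0))
E
```

```text
(array([558.27348453, 151.38658493, 249.59064388]), array([-3.14074737e+00,  4.92734422e-04,  1.05386038e+00])) 1.4333 [-0.79  0.18  0.52  1.63 -0.09  1.36 -0.78]
t [-0.9119, 0.3844, 0.0393] a [-0.0001, 0.0005, 0.8411] rows 13.5
```

{"method": "carry_out", "body": {"increments": [{"tx": -0.91, "ty": 0.385, "tz": 0.04, "ax": 0, "ay": 0, "az": 0.84, "claw": -1}, {"tx": -0.91, "ty": 0.385, "tz": 0.04, "ax": 0, "ay": 0, "az": 0.84, "claw": -1}, {"tx": -0.91, "ty": 0.385, "tz": 0.04, "ax": 0, "ay": 0, "az": 0.84, "claw": -1}, {"tx": -0.91, "ty": 0.385, "tz": 0.04, "ax": 0, "ay": 0, "az": 0.84, "claw": -1}, {"tx": -0.91, "ty": 0.385, "tz": 0.04, "ax": 0, "ay": 0, "az": 0.84, "claw": -1}, {"tx": -0.91, "ty": 0.385, "tz": 0.04, "ax": 0, "ay": 0, "az": 0.84, "claw": -1}, {"tx": -0.91, "ty": 0.385, "tz": 0.04, "ax": 0, "ay": 0, "az": 0.84, "claw": -1}, {"tx": -0.91, "ty": 0.385, "tz": 0.04, "ax": 0, "ay": 0, "az": 0.84, "claw": -1}, {"tx": -0.91, "ty": 0.385, "tz": 0.04, "ax": 0, "ay": 0, "az": 0.84, "claw": -1}, {"tx": -0.91, "ty": 0.385, "tz": 0.04, "ax": 0, "ay": 0, "az": 0.84, "claw": -1}, {"tx": -0.91, "ty": 0.385, "tz": 0.04, "ax": 0, "ay": 0, "az": 0.84, "claw": -1}, {"tx": -0.91, "ty": 0.385, "tz": 0.04, "ax": 0, "ay": 0, "az": 0.84, "claw": -1}, {"tx": -0.91, "ty": 0.385, "tz": 0.04, "ax": 0, "ay": 0, "az": 0.84, "claw": -1}, {"tx": -0.91, "ty": 0.385, "tz": 0.04, "ax": 0, "ay": 0, "az": 0.84, "claw": -1}, {"tx": -0.91, "ty": 0.385, "tz": 0.04, "ax": 0, "ay": 0, "az": 0.84, "claw": -1}, {"tx": -0.91, "ty": 0.385, "tz": 0.04, "ax": 0, "ay": 0, "az": 0.84, "claw": -1}]}}

```text
clock: 2.77
position: [500.9, -338.1, 229.6]
orientation: [-3.141, 0.001, -0.622]
contact_force: [1.1, -0.0, 0.8]
finger_gap: 87.4
finger_force: 0.0
```

```bash
python3 - <<'E'
from h import *
p=wpose();print(p,r.sense()["clock"],r.sense()["joints"].round(2))
im=r.capture("wrist");cv2.imwrite("pics/w1.png",im)
k=mask(im,(5,150,90),(20,255,255))
cs,_=cv2.findContours(k,cv2.RETR_EXTERNAL,cv2.CHAIN_APPROX_NONE)
for c in cs:
    if cv2.contourArea(c)>1500: print(cv2.boundingRect(c),rect(onz("wrist",c.reshape(-1,2),24,p)))
E
```

```text
(array([ 500.89821962, -338.12316722,  229.58650723]), array([-3.14130089e+00,  9.12308434e-04, -6.22432330e-01])) 2.7667 [-0.27  0.35  1.01  1.61 -0.3   1.35 -1.41]
(245, 299, 315, 45) (array([ 281.4, -369. ]), array([ 58.3, 379.3]), 54.2)
(248, 66, 63, 120) (array([ 548.4, -376.5]), array([ 61.6, 117.9]), 144.3)
```

View pics/w1.png

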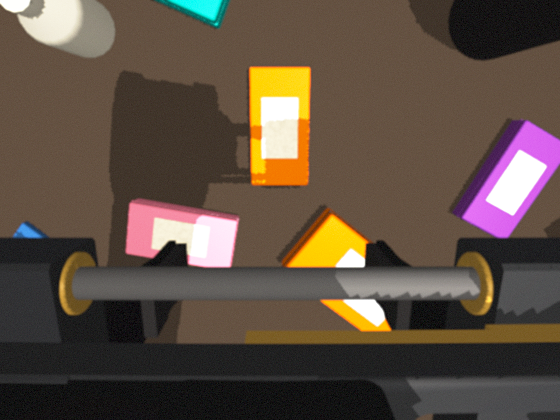

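The wrist view shows the case at (280,125), upright in the image. The pink case (180,235) and the large orange one (335,255) are below it. Its pose is (548,-376), heading -35.7°.

```bash
python3 - <<'E'
from h import *
R=ori(-35.7,35);p=np.array([545.2,-374.2,9])
go(p-80*R[:,2],R);go(p,R)
E
```

```text
t [0.0224, 0.007, 0.3104] a [-0.0004, 0.3057, 0.0003] rows 4.9
t [0.1143, 0.0072, 0.4415] a [-0.0004, 0.3057, 0.0003] rows 5.5
```

{"method": "carry_out", "body": {"increments": [{"tx": 0.022, "ty": 0.007, "tz": 0.1, "ax": 0, "ay": 0.306, "az": 0, "claw": -1}, {"tx": 0.022, "ty": 0.007, "tz": 0.1, "ax": 0, "ay": 0.306, "az": 0, "claw": -1}, {"tx": 0.022, "ty": 0.007, "tz": 0.31, "ax": 0, "ay": 0.306, "az": 0, "claw": -1}, {"tx": 0.022, "ty": 0.007, "tz": 0.31, "ax": 0, "ay": 0.306, "az": 0, "claw": -1}, {"tx": 0.022, "ty": 0.007, "tz": 0.31, "ax": 0, "ay": 0.306, "az": 0, "claw": -1}, {"tx": 0.022, "ty": 0.007, "tz": 0.31, "ax": 0, "ay": 0.306, "az": 0, "claw": -1}, {"tx": 0.022, "ty": 0.007, "tz": 0.31, "ax": 0, "ay": 0.306, "az": 0, "claw": -1}, {"tx": 0.022, "ty": 0.007, "tz": 0.31, "ax": 0, "ay": 0.306, "az": 0, "claw": -1}]}}

```text
clock: 3.48
position: [504.5, -345.5, 71.8]
orientation: [3.141, -0.608, -0.624]
contact_force: [0.6, -0.4, 0.3]
finger_gap: 87.4
finger_force: 0.0
```

```bash
python3 - <<'E'
from h import *
print(r.sense()["joints"].round(2))
R=ori(-35.7,35);p=np.array([545.2,-374.2,9]);go(p,R)
E
```

```text
[-0.52  0.11  1.06  2.31 -0.16  0.18 -1.54]
t [0.01, -0.001, 0.1601] a [0.0004, 0.0014, -0.0002] rows 1.9
```

{"method": "carry_out", "body": {"increments": [{"tx": 0.005, "ty": -0.001, "tz": 0.06, "ax": 0, "ay": 0.001, "az": 0, "claw": -1}, {"tx": 0.008, "ty": -0.001, "tz": 0.11, "ax": 0, "ay": 0.001, "az": 0, "claw": -1}, {"tx": 0.01, "ty": -0.001, "tz": 0.16, "ax": 0, "ay": 0.001, "az": 0, "claw": -1}, {"tx": 0.01, "ty": -0.001, "tz": 0.16, "ax": 0, "ay": 0.001, "az": 0, "claw": -1}, {"tx": 0.01, "ty": -0.001, "tz": 0.16, "ax": 0, "ay": 0.001, "az": 0, "claw": 1}, {"tx": 0.01, "ty": -0.001, "tz": 0.16, "ax": 0, "ay": 0.001, "az": 0, "claw": 1}, {"tx": 0.01, "ty": -0.001, "tz": 0.16, "ax": 0, "ay": 0.001, "az": 0, "claw": 1}, {"tx": 0.01, "ty": -0.001, "tz": 0.16, "ax": 0, "ay": 0.001, "az": 0, "claw": 1}, {"tx": 0.01, "ty": -0.001, "tz": 0.16, "ax": 0, "ay": 0.001, "az": 0, "claw": 1}, {"tx": 0.01, "ty": -0.001, "tz": 0.16, "ax": 0, "ay": 0.001, "az": 0, "claw": 1}]}}

```text
clock: 4.32
position: [549.2, -377.6, 13.5]
orientation: [-3.141, -0.615, -0.626]
contact_force: [0.2, -0.5, -0.8]
finger_gap: 59.9
finger_force: 30.0
```

```bash
python3 - <<'E'
from h import *
print(r.sense()["joints"].round(2))
p=r.sense()["position"]
go(p+[-20,50,220],ori(-20,0))
E
```

```text
[ 0.    0.33  0.55  2.21 -1.14  0.09 -0.62]
t [0.1796, -0.0579, -0.4118] a [0.0422, -0.3056, -0.1341] rows 5.4
```

```bash
cat >> h.py <<'E'
RY,RP=13.8,np.array([578.6,-55.7,0.])   # rest yaw, origin
def case_goal():
    y=np.radians(RY);Z=Ro.from_euler("z",RY,degrees=True).as_matrix()
    Rc=Z@np.c_[[.5,0,-.866],[0,1,0],[.866,0,.5]];return Rc,RP+Z@[11,0,82]
def tool_goal(off,Rt0,pt0,Rc0,pc0):  # off: case-frame offset of centre
    Rc,pc=case_goal();pc=pc+Rc@np.array(off)
    return Rc@Rc0.T@Rt0, pc+Rc@Rc0.T@(pt0-pc0)
E
python3 - <<'E'
from h import *
s=r.sense();R0=Ro.from_euler("xyz",s["orientation"]).as_matrix();p0=s["position"]
a=np.radians(-35.7);Rc0=np.c_[[np.cos(a),np.sin(a),0],[-np.sin(a),np.cos(a),0],[0,0,1]];pc0=np.array([548.4,-376.5,12])
np.savez("grip.npz",Rt0=R0,pt0=p0,Rc0=Rc0,pc0=pc0)
R,p=tool_goal([0,0,0],R0,p0,Rc0,pc0);print(p,R.round(2).tolist())
go(p0+[0,0,130],R0)
go([550,-220,260],ori(-10,0))
E
```

```text
[591.26053678 -53.05049112  81.63004156] [[0.88, 0.24, -0.41], [0.21, -0.97, -0.1], [-0.42, 0.0, -0.91]]
t [0.15, -0.0002, -0.2123] a [0.0, 0.0, 0.0] rows 3.1
t [0.1347, -0.2568, -0.5083] a [0.069, -0.3024, -0.2186] rows 7.0
```

{"method": "carry_out", "body": {"increments": [{"tx": 0.15, "ty": 0, "tz": -0.212, "ax": 0, "ay": 0, "az": 0, "claw": 1}, {"tx": 0.15, "ty": 0, "tz": -0.212, "ax": 0, "ay": 0, "az": 0, "claw": 1}, {"tx": 0.15, "ty": 0, "tz": -0.212, "ax": 0, "ay": 0, "az": 0, "claw": 1}, {"tx": 0.135, "ty": -0.257, "tz": -0.508, "ax": 0.069, "ay": -0.302, "az": -0.219, "claw": 1}, {"tx": 0.135, "ty": -0.257, "tz": -0.508, "ax": 0.069, "ay": -0.302, "az": -0.219, "claw": 1}, {"tx": 0.135, "ty": -0.257, "tz": -0.508, "ax": 0.069, "ay": -0.302, "az": -0.219, "claw": 1}, {"tx": 0.135, "ty": -0.257, "tz": -0.508, "ax": 0.069, "ay": -0.302, "az": -0.219, "claw": 1}, {"tx": 0.135, "ty": -0.257, "tz": -0.508, "ax": 0.069, "ay": -0.302, "az": -0.219, "claw": 1}, {"tx": 0.135, "ty": -0.257, "tz": -0.508, "ax": 0.069, "ay": -0.302, "az": -0.219, "claw": 1}, {"tx": 0.135, "ty": -0.257, "tz": -0.508, "ax": 0.069, "ay": -0.302, "az": -0.219, "claw": 1}, {"tx": 0.135, "ty": -0.257, "tz": -0.508, "ax": 0.069, "ay": -0.302, "az": -0.219, "claw": 1}, {"tx": 0.135, "ty": -0.257, "tz": -0.508, "ax": 0.069, "ay": -0.302, "az": -0.219, "claw": 1}]}}

```text
clock: 5.32
position: [550.8, -220.3, 260.1]
orientation: [3.138, -0.0, -0.174]
contact_force: [-0.5, 0.4, -2.0]
finger_gap: 59.8
finger_force: 30.0
```

```bash
python3 - <<'E'
from h import *
print(r.sense()["joints"].round(2))
R,p=tool_goal([-40,0,60],**np.load("grip.npz"));print(p)
go(p,R)
E
```

```text
[-0.63  0.38  1.21  1.6  -0.35  1.42 -1.13]
[622.29798837 -45.42696182 146.27004156]
t [0.0801, -0.3699, 0.2265] a [-0.0441, -0.2126, -0.2035] rows 5.3
```

{"method": "carry_out", "body": {"increments": [{"tx": 0.08, "ty": -0.37, "tz": 0.05, "ax": -0.044, "ay": -0.213, "az": -0.204, "claw": 1}, {"tx": 0.08, "ty": -0.37, "tz": 0.05, "ax": -0.044, "ay": -0.213, "az": -0.204, "claw": 1}, {"tx": 0.08, "ty": -0.37, "tz": 0.05, "ax": -0.044, "ay": -0.213, "az": -0.204, "claw": 1}, {"tx": 0.08, "ty": -0.37, "tz": 0.05, "ax": -0.044, "ay": -0.213, "az": -0.204, "claw": 1}, {"tx": 0.08, "ty": -0.37, "tz": 0.05, "ax": -0.044, "ay": -0.213, "az": -0.204, "claw": 1}, {"tx": 0.08, "ty": -0.37, "tz": 0.226, "ax": -0.044, "ay": -0.213, "az": -0.204, "claw": 1}, {"tx": 0.08, "ty": -0.37, "tz": 0.226, "ax": -0.044, "ay": -0.213, "az": -0.204, "claw": 1}, {"tx": 0.08, "ty": -0.37, "tz": 0.226, "ax": -0.044, "ay": -0.213, "az": -0.204, "claw": 1}, {"tx": 0.08, "ty": -0.37, "tz": 0.226, "ax": -0.044, "ay": -0.213, "az": -0.204, "claw": 1}, {"tx": 0.08, "ty": -0.37, "tz": 0.226, "ax": -0.044, "ay": -0.213, "az": -0.204, "claw": 1}, {"tx": 0.08, "ty": -0.37, "tz": 0.226, "ax": -0.044, "ay": -0.213, "az": -0.204, "claw": 1}]}}

```text
clock: 6.23
position: [621.8, -46.6, 148.9]
orientation: [3.141, 0.429, 0.236]
contact_force: [-0.3, -0.2, -1.2]
finger_gap: 59.6
finger_force: 30.0
```

```bash
python3 - <<'E'
from h import *
print(r.sense()["joints"].round(2))
G=dict(np.load("grip.npz"))
for o in ([-40,0,60],[-8,0,5],[-3,0,2]):
    R,p=tool_goal(o,**G);go(p,R)
p=wpose();w=r.capture("wrist");a=r.capture("scene")
# predicted outlines: case in hand (green), rest edges (red)
R=Ro.from_euler("xyz",p[1]).as_matrix();A=R@G["Rt0"].T
def boxc(x,y,z):return np.array([[i,j,k] for i in x for j in y for k in z])
Pc=p[0]+(A@((G["Rc0"]@boxc((-59,59),(-30,30),(-12,12)).T).T+G["pc0"]-G["pt0"]).T).T
Z=Ro.from_euler("z",RY,degrees=True).as_matrix()
Pr=RP+np.vstack([boxc((-60,50),(-32,32),(10,)),[[30,-22,25],[30,22,25],[-3,-22,82],[-3,22,82]]])@Z.T
for im,n in((a,"scene"),(w,"wrist")):
    for P,c in((Pc,(0,255,0)),(Pr,(0,0,255))):
        for u in proj(n,P,p): cv2.circle(im,tuple(int(v) for v in np.clip(u,-999,999)),1 if n=="scene" else 3,c,-1)
cv2.imwrite("pics/x1.png",np.hstack([cv2.resize(a[190:270,215:322],(400,300),interpolation=cv2.INTER_CUBIC),cv2.resize(w,(400,300))]))
E
```

```text
[-0.55  0.81  0.91  1.26 -0.4   1.72 -1.01]
t [0.0036, -0.0021, 0.0041] a [-0.0011, -0.0013, -0.0008] rows 0.1
t [-0.008, -0.0019, 0.1308] a [-0.0011, -0.0013, -0.0008] rows 1.6
t [-0.0033, -0.0019, 0.1415] a [-0.0011, -0.0013, -0.0008] rows 1.7
```

View pics/x1.png

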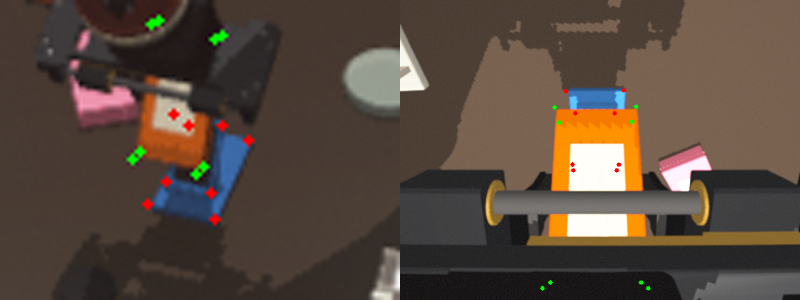

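The wrist overlay matches: predicted rest base corners fall on the blue edge (567–623,90) and the case's lower end is where expected (558–634,108). Lowering now.

{"method": "carry_out", "body": {"increments": [{"tx": -0.003, "ty": -0.002, "tz": 0.05, "ax": -0.001, "ay": -0.001, "az": -0.001, "claw": 1}, {"tx": -0.006, "ty": -0.002, "tz": 0.09, "ax": -0.001, "ay": -0.001, "az": -0.001, "claw": 1}, {"tx": -0.008, "ty": -0.002, "tz": 0.12, "ax": -0.001, "ay": -0.001, "az": -0.001, "claw": 1}, {"tx": -0.008, "ty": -0.002, "tz": 0.131, "ax": -0.001, "ay": -0.001, "az": -0.001, "claw": 1}, {"tx": -0.006, "ty": -0.002, "tz": 0.136, "ax": -0.001, "ay": -0.001, "az": -0.001, "claw": 1}, {"tx": -0.0035, "ty": -0.002, "tz": 0.141, "ax": -0.001, "ay": -0.001, "az": -0.001, "claw": 1}, {"tx": -0.0035, "ty": -0.002, "tz": 0.141, "ax": -0.001, "ay": -0.001, "az": -0.001, "claw": 1}]}}

```text
clock: 6.92
position: [591.5, -51.6, 83.2]
orientation: [3.142, 0.434, 0.241]
contact_force: [0.3, 0.5, -1.8]
finger_gap: 59.7
finger_force: 30.0
```

```bash
python3 - <<'E'
from h import *
s=r.sense();print(s["joints"].round(2),s["contact_force"])
G=dict(np.load("grip.npz"))
for o in ([-3,0,2],[0,0,0],[2,0,-2]):
    R,p=tool_goal(o,**G);go(p,R)
E
```

```text
[-0.59  0.82  0.9   1.41 -0.41  1.58 -1.  ] [ 0.34008708  0.47036842 -1.80205165]
t [-0.0024, 0.0027, -0.0034] a [-0.0005, 0.0008, 0.0014] rows 0.1
t [0.0002, 0.0027, 0.0033] a [-0.0005, 0.0008, 0.0014] rows 0.1
t [0.0012, 0.0027, 0.0089] a [-0.0005, 0.0008, 0.0014] rows 0.1
```

{"method": "carry_out", "body": {"increments": [{"tx": 0.001, "ty": 0.002, "tz": 0.004, "ax": 0, "ay": 0, "az": 0.001, "claw": 1}, {"tx": 0.001, "ty": 0.002, "tz": 0.008, "ax": 0, "ay": 0, "az": 0.001, "claw": 1}, {"tx": 0.001, "ty": 0.002, "tz": 0.008, "ax": 0, "ay": 0, "az": 0.001, "claw": 1}]}}

```text
clock: 7.17
position: [591.0, -53.0, 80.5]
orientation: [3.14, 0.432, 0.239]
contact_force: [2.1, 2.1, 9.1]
finger_gap: 59.6
finger_force: 30.0
```

{"method": "carry_out", "body": {"increments": [{"tx": 0, "ty": 0, "tz": 0, "ax": 0, "ay": 0, "az": 0, "claw": -1}, {"tx": 0, "ty": 0, "tz": 0, "ax": 0, "ay": 0, "az": 0, "claw": -1}, {"tx": 0, "ty": 0, "tz": 0, "ax": 0, "ay": 0, "az": 0, "claw": -1}, {"tx": 0, "ty": 0, "tz": 0, "ax": 0, "ay": 0, "az": 0, "claw": -1}, {"tx": 0, "ty": 0, "tz": 0, "ax": 0, "ay": 0, "az": 0, "claw": -1}, {"tx": 0, "ty": 0, "tz": -0.06, "ax": 0, "ay": 0, "az": 0, "claw": -1}, {"tx": 0, "ty": 0, "tz": -0.16, "ax": 0, "ay": 0, "az": 0, "claw": -1}, {"tx": 0, "ty": 0, "tz": -0.24, "ax": 0, "ay": 0, "az": 0, "claw": -1}, {"tx": 0, "ty": 0, "tz": -0.32, "ax": 0, "ay": 0, "az": 0, "claw": -1}, {"tx": 0, "ty": 0, "tz": -0.32, "ax": 0, "ay": 0, "az": 0, "claw": -1}]}}

```text
clock: 8.0
position: [658.4, -36.7, 230.3]
orientation: [3.137, 0.427, 0.239]
contact_force: [0.1, -0.8, 0.7]
finger_gap: 87.2
finger_force: 0.0
```

```bash
python3 - <<'E'
from h import *
print(r.sense()["joints"].round(2))
p=wpose();w=r.capture("wrist");a=r.capture("scene")
def boxc(x,y,z):return np.array([[i,j,k] for i in x for j in y for k in z])
Rc,pc=case_goal();Pc=pc+boxc((-59,59),(-30,30),(-12,12))@Rc.T
for im,n in((a,"scene"),(w,"wrist")):
    for u in proj(n,Pc,p): cv2.circle(im,tuple(int(v) for v in np.clip(u,-999,999)),1 if n=="scene" else 3,(0,255,0),-1)
cv2.imwrite("pics/x2.png",np.hstack([cv2.resize(a[190:270,215:322],(400,300),interpolation=cv2.INTER_CUBIC),cv2.resize(w,(400,300))]))
# retake pose: tool along the slope
z=Rc[:,0];y=-Rc[:,1];R=np.c_[np.cross(y,z),y,z];top=pc-59*z
go(top-60*z,R);go(top+38*z,R)
print(top,R.round(2).tolist())
E
```

```text
[-0.49  0.83  0.92  1.03 -0.41  1.9  -1.04]
t [-0.1995, -0.0014, 0.1809] a [0.0011, 0.4777, -0.0007] rows 7.6
t [-0.0395, -0.0019, 0.294] a [0.0011, 0.4777, -0.0007] rows 7.6
[560.63401582 -60.11286897 133.094     ] [[0.84, 0.24, 0.49], [0.21, -0.97, 0.12], [0.5, -0.0, -0.87]]
```

View pics/x2.png

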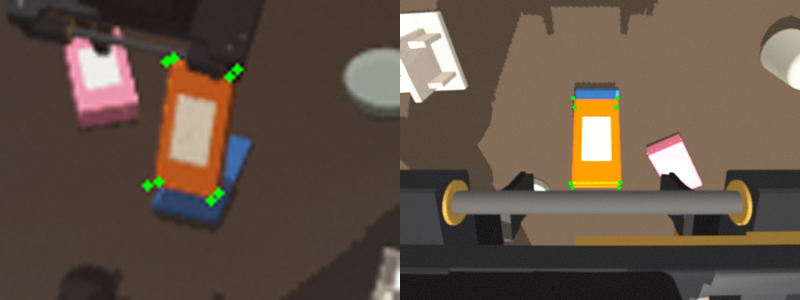

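The case lies seated on the rest: in the scene crop it is between (170,60) and (215,200), and in the wrist view it fits the predicted corners. Retaking by the upper end.

{"method": "carry_out", "body": {"increments": [{"tx": -0.2, "ty": -0.001, "tz": 0.0, "ax": 0, "ay": 0.478, "az": 0, "claw": -1}, {"tx": -0.2, "ty": -0.001, "tz": 0.0, "ax": 0, "ay": 0.478, "az": 0, "claw": -1}, {"tx": -0.2, "ty": -0.001, "tz": 0.0, "ax": 0, "ay": 0.478, "az": 0, "claw": -1}, {"tx": -0.2, "ty": -0.001, "tz": 0.05, "ax": 0, "ay": 0.478, "az": 0, "claw": -1}, {"tx": -0.2, "ty": -0.001, "tz": 0.1, "ax": 0, "ay": 0.478, "az": 0, "claw": -1}, {"tx": -0.2, "ty": -0.001, "tz": 0.18, "ax": 0, "ay": 0.478, "az": 0, "claw": -1}, {"tx": -0.2, "ty": -0.001, "tz": 0.18, "ax": 0, "ay": 0.478, "az": 0, "claw": -1}, {"tx": -0.2, "ty": -0.001, "tz": 0.18, "ax": 0, "ay": 0.478, "az": 0, "claw": -1}, {"tx": -0.2, "ty": -0.001, "tz": 0.18, "ax": 0, "ay": 0.478, "az": 0, "claw": -1}, {"tx": -0.2, "ty": -0.001, "tz": 0.18, "ax": 0, "ay": 0.478, "az": 0, "claw": -1}, {"tx": -0.2, "ty": -0.001, "tz": 0.18, "ax": 0, "ay": 0.478, "az": 0, "claw": -1}]}}

```text
clock: 9.02
position: [527.6, -64.6, 181.7]
orientation: [-3.141, -0.523, 0.243]
contact_force: [-1.0, 1.7, -0.5]
finger_gap: 87.1
finger_force: 0.0
```

```bash
cat > re.p.py <<'E'
from h import *
print(r.sense()["joints"].round(2),wpose())
Rc,pc=case_goal()
for t in (30,20):
    R=ori(RY,t);z=Rc[:,0];top=pc-59*z
    print(t);go(top-60*z,R);go(top+25*z+10*R[:,2],R)
E
python3 re.p.py
```

```text
[-0.75 -0.38  0.79  2.25  0.18  0.67 -1.37] (array([527.58455197, -64.60255027, 181.66345446]), array([-3.14137111, -0.52325713,  0.2431672 ]))
30
t [0.0089, 0.0071, -0.0027] a [-0.0007, 0.0002, 0.001] rows 0.1
t [0.0089, 0.0073, 0.1873] a [-0.0007, 0.0002, 0.001] rows 2.2
20
t [0.0089, 0.0071, -0.0027] a [-0.0006, -0.0871, 0.0011] rows 1.4
t [0.0055, 0.0073, 0.187] a [-0.0006, -0.0871, 0.0011] rows 2.2
```

{"method": "carry_out", "body": {"increments": [{"tx": 0.009, "ty": 0.007, "tz": 0.05, "ax": 0, "ay": 0, "az": 0.001, "claw": -1}, {"tx": 0.009, "ty": 0.007, "tz": 0.1, "ax": 0, "ay": 0, "az": 0.001, "claw": -1}, {"tx": 0.009, "ty": 0.007, "tz": 0.15, "ax": 0, "ay": 0, "az": 0.001, "claw": -1}, {"tx": 0.009, "ty": 0.007, "tz": 0.187, "ax": 0, "ay": 0, "az": 0.001, "claw": -1}, {"tx": 0.009, "ty": 0.007, "tz": 0.187, "ax": 0, "ay": 0, "az": 0.001, "claw": -1}, {"tx": 0.009, "ty": 0.007, "tz": 0.187, "ax": 0, "ay": 0, "az": 0.001, "claw": -1}, {"tx": 0.009, "ty": 0.007, "tz": 0.187, "ax": 0, "ay": 0, "az": 0.001, "claw": -1}]}}

```text
clock: 9.6
position: [578.6, -57.4, 104.0]
orientation: [-3.141, -0.518, 0.239]
contact_force: [0.4, -0.7, -0.1]
finger_gap: 87.1
finger_force: 0.0
```

```bash
python3 re.p.py
```

```text
[-1.2  -0.11  1.33  2.24 -0.19  0.45 -1.02] (array([578.58469896, -57.36647077, 104.03918897]), array([-3.14132854, -0.51841416,  0.23872055]))
30
t [-0.0033, -0.0031, -0.1884] a [0.0004, 0.0026, -0.0009] rows 2.3
t [-0.0023, -0.0032, 0.0016] a [0.0004, 0.0026, -0.0009] rows 0.1
20
t [-0.0033, -0.0031, -0.1884] a [0.0003, -0.0847, -0.001] rows 2.3
t [-0.0057, -0.0032, 0.0013] a [0.0003, -0.0847, -0.001] rows 1.4
```

{"method": "carry_out", "body": {"increments": [{"tx": -0.002, "ty": -0.003, "tz": 0.002, "ax": 0, "ay": 0.002, "az": -0.001, "claw": -1}, {"tx": -0.002, "ty": -0.003, "tz": 0.002, "ax": 0, "ay": 0.002, "az": -0.001, "claw": 1}, {"tx": -0.002, "ty": -0.003, "tz": 0.002, "ax": 0, "ay": 0.002, "az": -0.001, "claw": 1}, {"tx": -0.002, "ty": -0.003, "tz": 0.002, "ax": 0, "ay": 0.002, "az": -0.001, "claw": 1}, {"tx": -0.002, "ty": -0.003, "tz": 0.002, "ax": 0, "ay": 0.002, "az": -0.001, "claw": 1}, {"tx": -0.002, "ty": -0.003, "tz": 0.002, "ax": 0, "ay": 0.002, "az": -0.001, "claw": 1}, {"tx": -0.002, "ty": -0.003, "tz": 0.002, "ax": 0, "ay": 0.002, "az": -0.001, "claw": 1}]}}

```text
clock: 10.18
position: [579.3, -57.2, 104.2]
orientation: [3.141, -0.525, 0.239]
contact_force: [-0.7, -1.1, 1.2]
finger_gap: 59.7
finger_force: 29.9
```

```bash
python3 - <<'E'
from h import *
s=r.sense();R0=Ro.from_euler("xyz",s["orientation"]).as_matrix();p=s["position"]
Rc,pc=case_goal();np.savez("grip2.npz",Rt=R0,pt=p,Rc=Rc,pc=pc);print("case centre in tool",R0.T@(pc-p))
go(p+[20,5,60],R0);go([620,-20,270],ori(RY,0));go([620,20,270],ori(30,0))
E
```

```text
case centre in tool [-1.96585903 -1.64042993 24.56552033]
t [0.0959, -0.0002, -0.0831] a [0.0, 0.0, 0.0] rows 1.5
t [0.2498, -0.0529, -0.2384] a [0.0005, -0.2627, -0.001] rows 4.2
t [0.2662, -0.1306, -0.229] a [0.0377, -0.2608, -0.1391] rows 4.8
```

{"method": "carry_out", "body": {"increments": [{"tx": 0.096, "ty": 0, "tz": -0.083, "ax": 0, "ay": 0, "az": 0, "claw": 1}, {"tx": 0.096, "ty": 0, "tz": -0.083, "ax": 0, "ay": 0, "az": 0, "claw": 1}, {"tx": 0.266, "ty": -0.131, "tz": -0.229, "ax": 0.038, "ay": -0.261, "az": -0.139, "claw": 1}, {"tx": 0.266, "ty": -0.131, "tz": -0.229, "ax": 0.038, "ay": -0.261, "az": -0.139, "claw": 1}, {"tx": 0.266, "ty": -0.131, "tz": -0.229, "ax": 0.038, "ay": -0.261, "az": -0.139, "claw": 1}, {"tx": 0.266, "ty": -0.131, "tz": -0.229, "ax": 0.038, "ay": -0.261, "az": -0.139, "claw": 1}, {"tx": 0.266, "ty": -0.131, "tz": -0.229, "ax": 0.038, "ay": -0.261, "az": -0.139, "claw": 1}, {"tx": 0.266, "ty": -0.131, "tz": -0.229, "ax": 0.038, "ay": -0.261, "az": -0.139, "claw": 1}, {"tx": 0.266, "ty": -0.131, "tz": -0.229, "ax": 0.038, "ay": -0.261, "az": -0.139, "claw": 1}]}}

```text
clock: 10.93
position: [620.7, 21.2, 267.2]
orientation: [3.139, 0.007, 0.525]
contact_force: [0.9, -0.8, -1.0]
finger_gap: 59.9
finger_force: 29.9
```

```bash
python3 - <<'E'
from h import *
s=r.sense();print(s["joints"].round(2),s["finger_gap"])
w=r.capture("wrist");
# rack heading 106: tool x toward rack +y
KP=np.array([595,278,0]);Z=Ro.from_euler("z",16,degrees=True).as_matrix()
p=KP+Z@[0,-60,0];print(p);p[2]=270
go(p,ori(106,0))
E
```

```text
[-0.87  0.38  1.02  1.51 -0.32  1.44 -0.89] 59.89390098521674
[611.53824135 220.32429824   0.        ]
t [0.1855, -0.3569, -0.0044] a [-0.0002, 0.0017, -0.6642] rows 10.6
```

{"method": "carry_out", "body": {"increments": [{"tx": 0.186, "ty": -0.357, "tz": -0.004, "ax": 0, "ay": 0.002, "az": -0.664, "claw": 1}, {"tx": 0.186, "ty": -0.357, "tz": -0.004, "ax": 0, "ay": 0.002, "az": -0.664, "claw": 1}, {"tx": 0.186, "ty": -0.357, "tz": -0.004, "ax": 0, "ay": 0.002, "az": -0.664, "claw": 1}, {"tx": 0.186, "ty": -0.357, "tz": -0.004, "ax": 0, "ay": 0.002, "az": -0.664, "claw": 1}, {"tx": 0.186, "ty": -0.357, "tz": -0.004, "ax": 0, "ay": 0.002, "az": -0.664, "claw": 1}, {"tx": 0.186, "ty": -0.357, "tz": -0.004, "ax": 0, "ay": 0.002, "az": -0.664, "claw": 1}, {"tx": 0.186, "ty": -0.357, "tz": -0.004, "ax": 0, "ay": 0.002, "az": -0.664, "claw": 1}, {"tx": 0.186, "ty": -0.357, "tz": -0.004, "ax": 0, "ay": 0.002, "az": -0.664, "claw": 1}, {"tx": 0.186, "ty": -0.357, "tz": -0.004, "ax": 0, "ay": 0.002, "az": -0.664, "claw": 1}, {"tx": 0.186, "ty": -0.357, "tz": -0.004, "ax": 0, "ay": 0.002, "az": -0.664, "claw": 1}, {"tx": 0.186, "ty": -0.357, "tz": -0.004, "ax": 0, "ay": 0.002, "az": -0.664, "claw": 1}, {"tx": 0.186, "ty": -0.357, "tz": -0.004, "ax": 0, "ay": 0.002, "az": -0.664, "claw": 1}, {"tx": 0.186, "ty": -0.357, "tz": -0.004, "ax": 0, "ay": 0.002, "az": -0.664, "claw": 1}]}}

```text
clock: 12.07
position: [610.7, 220.1, 273.4]
orientation: [3.137, -0.005, 1.847]
contact_force: [-0.2, 0.4, -1.3]
finger_gap: 59.9
finger_force: 29.9
```

```bash
python3 - <<'E'
from h import *
s=r.sense();print(s["joints"].round(2))
p=wpose();w=r.capture("wrist");a=r.capture("scene");cv2.imwrite("pics/w3raw.png",w);cv2.imwrite("pics/s3raw.png",a)
np.savez("p3.npz",a=p[0],b=p[1])
G=np.load("grip2.npz");R=Ro.from_euler("xyz",p[1]).as_matrix();A=R@G["Rt"].T
def boxc(x,y,z):return np.array([[i,j,k] for i in x for j in y for k in z])
Pc=p[0]+(boxc((-59,59),(-30,30),(-12,12))@G["Rc"].T+G["pc"]-G["pt"])@A.T
KP=np.array([595,278,0]);Z=Ro.from_euler("z",16,degrees=True).as_matrix()
Pr=KP+np.vstack([boxc((-50,50),(-130,130),(12,)),boxc((-35,35),(-100,),(12,77)),boxc((-35,35),(40,),(12,77))])@Z.T
for im,n in((a,"scene"),(w,"wrist")):
    for P,c in((Pc,(0,255,0)),(Pr,(0,0,255))):
        for u in proj(n,P,p): cv2.circle(im,tuple(int(v) for v in np.clip(u,-999,999)),1 if n=="scene" else 2,c,-1)
cv2.imwrite("pics/x3.png",np.hstack([cv2.resize(a[215:305,300:420],(400,300),interpolation=cv2.INTER_CUBIC),cv2.resize(w[:300,:400],(400,300))]))
E
```

```text
[-0.93  0.36  0.7   1.42 -0.24  1.44  0.04]
```

View pics/x3.png

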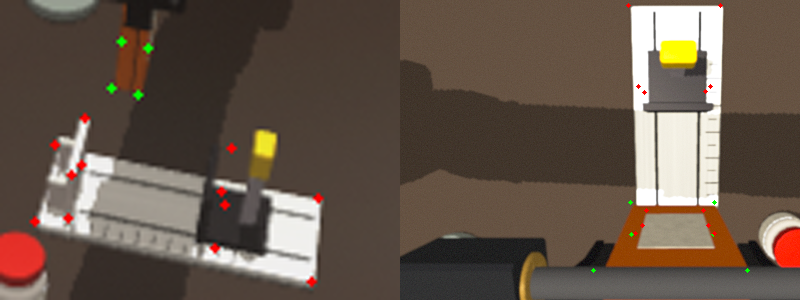

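The overlay agrees: in the wrist view the rack's far corners fall on the predictions (630,6) and (721,5), and the case hangs upright at (672,205). The stop sits at about 0.027. I'll lower with a 7 mm gap to the fence.

```bash
cat > k.py <<'E'
from h import *
KP=np.array([595,278,0]);Z=Ro.from_euler("z",16,degrees=True).as_matrix()
G=np.load("grip2.npz");ct=G["Rt"].T@(G["pc"]-G["pt"])
def cg(y,z):   # case centre at rack (0,y,z)
    R=ori(106,0);go(KP+Z@[0,y,z]-R@ct,R)
def rackpos():
    p=wpose();R=Ro.from_euler("xyz",p[1]).as_matrix();print("case in rack",(Z.T@(p[0]+R@ct-KP)).round(1),"tcp",(Z.T@(p[0]-KP)).round(1))
E
python3 -c "
from k import *
rackpos();cg(-81,140);cg(-81,76)"
```

```text
case in rack [ -2.1 -61.2 248.2] tcp [ -0.6 -59.4 272.8]
t [-0.0403, 0.0038, 0.2163] a [0.0017, -0.0023, -0.0011] rows 2.6
t [-0.0409, 0.0034, 0.3443] a [0.0017, -0.0023, -0.0011] rows 4.2
```

{"method": "carry_out", "body": {"increments": [{"tx": -0.04, "ty": 0.004, "tz": 0.07, "ax": 0.002, "ay": -0.002, "az": -0.001, "claw": 1}, {"tx": -0.04, "ty": 0.004, "tz": 0.14, "ax": 0.002, "ay": -0.002, "az": -0.001, "claw": 1}, {"tx": -0.04, "ty": 0.004, "tz": 0.2, "ax": 0.002, "ay": -0.002, "az": -0.001, "claw": 1}, {"tx": -0.041, "ty": 0.004, "tz": 0.216, "ax": 0.002, "ay": -0.002, "az": -0.001, "claw": 1}, {"tx": -0.041, "ty": 0.004, "tz": 0.216, "ax": 0.002, "ay": -0.002, "az": -0.001, "claw": 1}]}}

```text
clock: 12.58
position: [617.2, 202.4, 161.7]
orientation: [-3.135, 0.001, 1.852]
contact_force: [0.1, -0.1, -1.7]
finger_gap: 59.7
finger_force: 29.9
```

```bash
python3 - <<'E'
from k import *
rackpos();cg(-81,120);cg(-81,76)
p=wpose();a=r.capture("scene");t=r.capture("top");t2=t.copy()
def boxc(x,y,z):return np.array([[i,j,k] for i in x for j in y for k in z])
R=Ro.from_euler("xyz",p[1]).as_matrix();A=R@G["Rt"].T
Pc=p[0]+(boxc((59,),(-30,30),(-12,12))@G["Rc"].T+G["pc"]-G["pt"])@A.T
Pr=KP+boxc((-35,35),(-100,),(12,77))@Z.T
for P,c in((Pc,(0,255,0)),(Pr,(0,0,255))):
    for u in proj("scene",P): cv2.circle(a,tuple(int(v) for v in u),0,c,-1)
cv2.imwrite("pics/x4.png",cv2.resize(a[225:300,290:390],(800,600),interpolation=cv2.INTER_CUBIC))
E
```

```text
case in rack [ -1.3 -80.8 137.2] tcp [  0.5 -78.8 161.7]
t [-0.0004, 0.0026, 0.0343] a [-0.0031, 0.0006, 0.0012] rows 0.4
t [-0.0003, 0.0031, 0.1223] a [-0.0031, 0.0006, 0.0012] rows 1.5
```

View pics/x4.png

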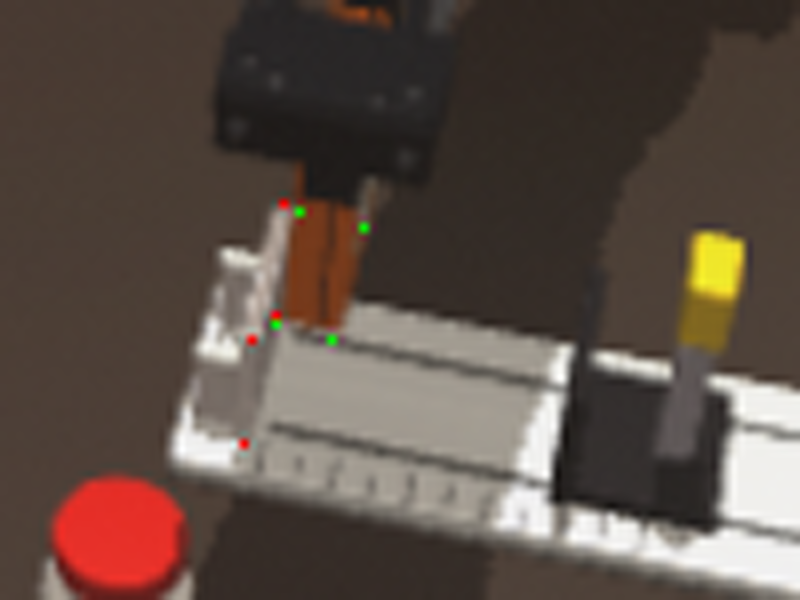

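The case's bottom edge at (285–345,325) is clear of the fence face at (275,320), so I'm lowering it.

{"method": "carry_out", "body": {"increments": [{"tx": 0, "ty": 0.002, "tz": 0.05, "ax": -0.003, "ay": 0, "az": 0.001, "claw": 1}, {"tx": 0, "ty": 0.003, "tz": 0.09, "ax": -0.003, "ay": 0, "az": 0.001, "claw": 1}, {"tx": 0, "ty": 0.003, "tz": 0.115, "ax": -0.003, "ay": 0, "az": 0.001, "claw": 1}, {"tx": 0, "ty": 0.003, "tz": 0.122, "ax": -0.003, "ay": 0, "az": 0.001, "claw": 1}, {"tx": 0, "ty": 0.003, "tz": 0.122, "ax": -0.003, "ay": 0, "az": 0.001, "claw": 1}]}}

```text
clock: 13.1
position: [620.3, 203.3, 103.4]
orientation: [3.138, 0.001, 1.852]
contact_force: [0.3, 0.1, -1.5]
finger_gap: 60.2
finger_force: 29.9
```

```bash
python3 -c "
from k import *
rackpos();cg(-86,75)"
```

```text
case in rack [  2.2 -80.8  78.8] tcp [  3.7 -78.8 103.4]
t [-0.0104, -0.0042, 0.0076] a [0.002, 0.0003, 0.0008] rows 0.2
```

{"method": "carry_out", "body": {"increments": [{"tx": -0.004, "ty": -0.003, "tz": 0.004, "ax": 0.002, "ay": 0, "az": 0.001, "claw": 1}, {"tx": -0.008, "ty": -0.003, "tz": 0.006, "ax": 0.002, "ay": 0, "az": 0.001, "claw": 1}, {"tx": -0.012, "ty": -0.003, "tz": 0.006, "ax": 0.002, "ay": 0, "az": 0.001, "claw": 1}, {"tx": -0.012, "ty": -0.003, "tz": 0.006, "ax": 0.002, "ay": 0, "az": 0.001, "claw": 1}]}}

```text
clock: 13.43
position: [620.8, 197.2, 100.7]
orientation: [3.141, -0.0, 1.85]
contact_force: [-0.3, 1.3, -1.3]
finger_gap: 59.9
finger_force: 29.9
```

```bash
python3 -c "
from k import *
rackpos();cg(-88,72)"
```

```text
case in rack [  0.9 -86.7  76.1] tcp [  2.5 -84.7 100.7]
t [-0.0026, -0.0017, 0.0083] a [0.0005, -0.0002, -0.0002] rows 0.1
```

Now lower to touch the base, still staying slightly off the fence.

{"method": "carry_out", "body": {"increments": [{"tx": -0.001, "ty": -0.002, "tz": 0.005, "ax": 0, "ay": 0, "az": 0, "claw": 1}, {"tx": -0.002, "ty": -0.002, "tz": 0.009, "ax": 0, "ay": 0, "az": 0, "claw": 1}, {"tx": -0.002, "ty": -0.002, "tz": 0.011, "ax": 0, "ay": 0, "az": 0, "claw": 1}, {"tx": -0.002, "ty": -0.002, "tz": 0.011, "ax": 0, "ay": 0, "az": 0, "claw": 1}]}}

```text
clock: 13.77
position: [619.7, 196.8, 95.2]
orientation: [3.141, -0.001, 1.851]
contact_force: [-3.3, 4.1, 6.1]
finger_gap: 60.2
finger_force: 29.9
```

```bash
python3 -c "
from k import *
rackpos();print(r.sense()['contact_force'])"
```

```text
case in rack [ -0.3 -86.8  70.6] tcp [  1.3 -84.9  95.2]
[-3.2894207   4.07396694  6.10586688]
```

{"method": "carry_out", "body": {"increments": [{"tx": 0, "ty": 0, "tz": 0, "ax": 0, "ay": 0, "az": 0, "claw": -1}, {"tx": 0, "ty": 0, "tz": 0, "ax": 0, "ay": 0, "az": 0, "claw": -1}, {"tx": 0, "ty": 0, "tz": 0, "ax": 0, "ay": 0, "az": 0, "claw": -1}, {"tx": 0, "ty": 0, "tz": 0, "ax": 0, "ay": 0, "az": 0, "claw": -1}, {"tx": 0, "ty": 0, "tz": 0, "ax": 0, "ay": 0, "az": 0, "claw": -1}, {"tx": 0, "ty": 0, "tz": -0.05, "ax": 0, "ay": 0, "az": 0, "claw": -1}, {"tx": 0, "ty": 0, "tz": -0.12, "ax": 0, "ay": 0, "az": 0, "claw": -1}, {"tx": 0, "ty": 0, "tz": -0.2, "ax": 0, "ay": 0, "az": 0, "claw": -1}, {"tx": 0, "ty": 0, "tz": -0.2, "ax": 0, "ay": 0, "az": 0, "claw": -1}, {"tx": 0, "ty": 0, "tz": -0.2, "ax": 0, "ay": 0, "az": 0, "claw": -1}]}}

```text
clock: 14.6
position: [621.1, 195.7, 197.0]
orientation: [3.137, -0.0, 1.849]
contact_force: [-0.7, 0.1, -0.6]
finger_gap: 86.8
finger_force: 0.0
```

```bash
python3 - <<'E'
from k import *
p=wpose();rackpos()
w=r.capture("wrist");a=r.capture("scene")
cv2.imwrite("pics/x5.png",np.hstack([cv2.resize(a[225:300,290:390],(400,300),interpolation=cv2.INTER_CUBIC),cv2.resize(w,(400,300))]))
k=mask(w,(22,120,120),(35,255,255));m=big(k).reshape(-1,2)
q=onz("wrist",m,130,p);c=np.array([*rect(q)[0],0]);print("grip",rect(q),"rack",(Z.T@(c-KP)).round(1))
k=mask(w,(3,120,50),(20,255,255));m=big(k).reshape(-1,2);q=onz("wrist",m,130,p);print("case px",cv2.boundingRect(m),((q-KP)@Z).min(0).round(1),((q-KP)@Z).max(0).round(1))
R=ori(106,0)
for z in(150,104): go(KP+Z@[0,58.5,z],R)
E
```

```text
case in rack [  0.9 -88.3 172.4] tcp [  2.4 -86.3 197. ]
grip (array([584.6, 323.9]), array([ 3.7, 26.3]), 16.0) rack [ 2.7 47.   0. ]
case px (227, 178, 90, 63) [-29.9 -99.  130. ] [ 30.7 -56.1 130. ]
t [0.2887, -0.0013, 0.0873] a [-0.0005, 0.0002, -0.0001] rows 3.6
t [0.2888, -0.0012, 0.1793] a [-0.0005, 0.0002, -0.0001] rows 4.1
```

View pics/x5.png

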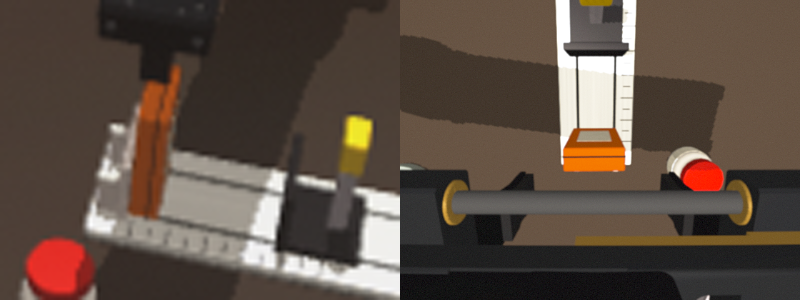

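The scene crop shows the case upright at the fence (150,150). In the wrist view its top is at (595,165), spanning rack x -30 to +31, so it is centred. Next is the stop.

```bash
python3 - <<'E'
from k import *
p=wpose();q=onz("wrist",[[274,72],[274,76]],77,p);print(((q-KP)@Z).round(1))
for y in (58.5,):
    for z in(160,101): go(KP+Z@[0,y,z],ori(106,0))
E
```

```text
[[-0.1 15.8 77. ]
 [-0.2 13.  77. ]]
t [0.2887, -0.0013, 0.0673] a [-0.0005, 0.0002, -0.0001] rows 3.6
t [0.2888, -0.0012, 0.1853] a [-0.0005, 0.0002, -0.0001] rows 4.1
```

{"method": "carry_out", "body": {"increments": [{"tx": 0.289, "ty": -0.001, "tz": 0.06, "ax": 0, "ay": 0, "az": 0, "claw": -1}, {"tx": 0.289, "ty": -0.001, "tz": 0.06, "ax": 0, "ay": 0, "az": 0, "claw": -1}, {"tx": 0.289, "ty": -0.001, "tz": 0.06, "ax": 0, "ay": 0, "az": 0, "claw": -1}, {"tx": 0.289, "ty": -0.001, "tz": 0.06, "ax": 0, "ay": 0, "az": 0, "claw": -1}, {"tx": 0.289, "ty": -0.001, "tz": 0.06, "ax": 0, "ay": 0, "az": 0, "claw": -1}, {"tx": 0.289, "ty": -0.001, "tz": 0.06, "ax": 0, "ay": 0, "az": 0, "claw": -1}, {"tx": 0.289, "ty": -0.001, "tz": 0.13, "ax": 0, "ay": 0, "az": 0, "claw": -1}, {"tx": 0.289, "ty": -0.001, "tz": 0.18, "ax": 0, "ay": 0, "az": 0, "claw": -1}, {"tx": 0.289, "ty": -0.001, "tz": 0.185, "ax": 0, "ay": 0, "az": 0, "claw": -1}, {"tx": 0.289, "ty": -0.001, "tz": 0.185, "ax": 0, "ay": 0, "az": 0, "claw": -1}]}}

```text
clock: 15.53
position: [578.7, 332.2, 100.1]
orientation: [-3.138, 0.003, 1.848]
contact_force: [0.1, -0.1, 1.1]
finger_gap: 87.0
finger_force: 0.0
```

```bash
python3 - <<'E'
from k import *
rackpos();go(KP+Z@[0,58.5,101],ori(106,0))
E
```

```text
case in rack [-2.4 54.6 75.6] tcp [ -0.7  56.6 100.1]
t [0.0038, 0.0014, -0.0018] a [-0.0019, 0.0013, -0.0011] rows 0.1
```

{"method": "carry_out", "body": {"increments": [{"tx": 0.004, "ty": 0.001, "tz": -0.002, "ax": -0.002, "ay": 0.001, "az": -0.001, "claw": 1}, {"tx": 0.004, "ty": 0.001, "tz": -0.002, "ax": -0.002, "ay": 0.001, "az": -0.001, "claw": 1}, {"tx": 0.004, "ty": 0.001, "tz": -0.002, "ax": -0.002, "ay": 0.001, "az": -0.001, "claw": 1}, {"tx": 0.004, "ty": 0.001, "tz": -0.002, "ax": -0.002, "ay": 0.001, "az": -0.001, "claw": 1}, {"tx": 0.004, "ty": 0.001, "tz": -0.002, "ax": -0.002, "ay": 0.001, "az": -0.001, "claw": 1}, {"tx": 0.004, "ty": 0.001, "tz": -0.002, "ax": -0.002, "ay": 0.001, "az": -0.001, "claw": 1}, {"tx": 0.004, "ty": 0.001, "tz": -0.002, "ax": -0.002, "ay": 0.001, "az": -0.001, "claw": 1}, {"tx": 0.004, "ty": 0.001, "tz": -0.002, "ax": -0.002, "ay": 0.001, "az": -0.001, "claw": 1}, {"tx": 0.004, "ty": 0.001, "tz": -0.002, "ax": -0.002, "ay": 0.001, "az": -0.001, "claw": 1}]}}

```text
clock: 16.28
position: [579.2, 336.5, 102.7]
orientation: [3.138, -0.001, 1.852]
contact_force: [0.4, 0.6, 0.4]
finger_gap: 35.1
finger_force: 0.0
```

```bash
python3 - <<'E'
from k import *
s=r.sense();print(s["contact_force"]);rackpos()
R0=Ro.from_euler("xyz",s["orientation"]).as_matrix()
go(s["position"]+Z@[0,-80,0],R0)
E
```

```text
[0.42063886 0.57211709 0.42785859]
case in rack [-0.6 58.7 78.2] tcp [  0.9  60.6 102.7]
t [-0.16, -0.0003, -0.0002] a [0.0, 0.0, 0.0] rows 1.9
```

{"method": "carry_out", "body": {"increments": [{"tx": 0, "ty": 0, "tz": 0, "ax": 0, "ay": 0, "az": 0, "claw": 1}, {"tx": 0, "ty": 0, "tz": 0, "ax": 0, "ay": 0, "az": 0, "claw": 1}, {"tx": 0, "ty": 0, "tz": 0, "ax": 0, "ay": 0, "az": 0, "claw": 1}, {"tx": -0.02, "ty": 0, "tz": 0, "ax": 0, "ay": 0, "az": 0, "claw": 1}, {"tx": -0.04, "ty": 0, "tz": 0, "ax": 0, "ay": 0, "az": 0, "claw": 1}, {"tx": -0.06, "ty": 0, "tz": 0, "ax": 0, "ay": 0, "az": 0, "claw": 1}]}}

```text
clock: 16.78
position: [588.3, 308.5, 102.8]
orientation: [3.136, -0.002, 1.853]
contact_force: [5.1, 4.0, -3.6]
finger_gap: 29.6
finger_force: 30.1
```

{"method": "carry_out", "body": {"increments": [{"tx": -0.02, "ty": 0, "tz": 0, "ax": 0, "ay": 0, "az": 0, "claw": 1}, {"tx": -0.04, "ty": 0, "tz": 0, "ax": 0, "ay": 0, "az": 0, "claw": 1}, {"tx": -0.06, "ty": 0, "tz": 0, "ax": 0, "ay": 0, "az": 0, "claw": 1}, {"tx": -0.08, "ty": 0, "tz": 0, "ax": 0, "ay": 0, "az": 0, "claw": 1}, {"tx": -0.1, "ty": 0, "tz": 0, "ax": 0, "ay": 0, "az": 0, "claw": 1}, {"tx": -0.1, "ty": 0, "tz": 0, "ax": 0, "ay": 0, "az": 0, "claw": 1}]}}

```text
clock: 17.28
position: [602.8, 257.6, 102.8]
orientation: [3.136, -0.001, 1.85]
contact_force: [6.6, -0.4, -3.3]
finger_gap: 29.5
finger_force: 30.0
```

```bash
python3 - <<'E'
from k import *
s=r.sense();print(Z.T@s["contact_force"]);rackpos()
a=r.capture("scene");cv2.imwrite("pics/x6.png",cv2.resize(a[225:300,290:390],(800,600),interpolation=cv2.INTER_CUBIC))
E
```

```text
[ 6.26351678 -2.24484302 -3.30122274]
case in rack [  0.4 -23.7  78.2] tcp [  1.9 -21.7 102.8]
```

View pics/x6.png

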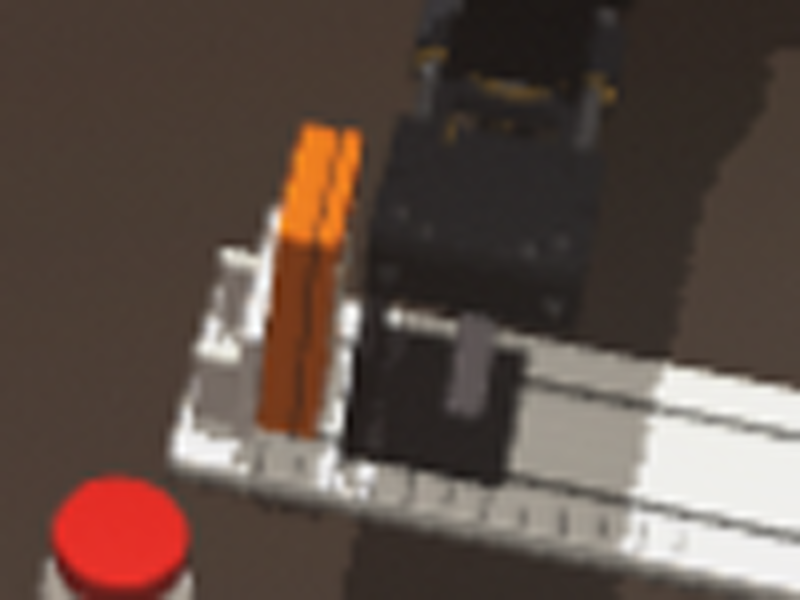

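The case stands at the fence (300,280), and the stop plate at (360,380) is about 10 mm away. Creeping in.

{"method": "carry_out", "body": {"increments": [{"tx": -0.004, "ty": 0, "tz": 0, "ax": 0, "ay": 0, "az": 0, "claw": 1}, {"tx": -0.008, "ty": 0, "tz": 0, "ax": 0, "ay": 0, "az": 0, "claw": 1}, {"tx": -0.012, "ty": 0, "tz": 0, "ax": 0, "ay": 0, "az": 0, "claw": 1}, {"tx": -0.016, "ty": 0, "tz": 0, "ax": 0, "ay": 0, "az": 0, "claw": 1}, {"tx": -0.016, "ty": 0, "tz": 0, "ax": 0, "ay": 0, "az": 0, "claw": 1}]}}

```text
clock: 17.75
position: [604.3, 252.4, 102.8]
orientation: [3.136, -0.002, 1.852]
contact_force: [5.7, 1.7, -2.2]
finger_gap: 29.8
finger_force: 30.0
```

{"method": "carry_out", "body": {"increments": [{"tx": -0.002, "ty": 0, "tz": 0, "ax": 0, "ay": 0, "az": 0, "claw": 1}, {"tx": -0.004, "ty": 0, "tz": 0, "ax": 0, "ay": 0, "az": 0, "claw": 1}, {"tx": -0.006, "ty": 0, "tz": 0, "ax": 0, "ay": 0, "az": 0, "claw": 1}, {"tx": -0.006, "ty": 0, "tz": 0, "ax": 0, "ay": 0, "az": 0, "claw": 1}]}}

```text
clock: 18.08
position: [605.1, 249.9, 102.8]
orientation: [3.136, -0.002, 1.852]
contact_force: [5.3, 2.6, -1.8]
finger_gap: 29.8
finger_force: 30.0
```

{"method": "carry_out", "body": {"increments": [{"tx": -0.002, "ty": 0, "tz": 0, "ax": 0, "ay": 0, "az": 0, "claw": 1}, {"tx": -0.004, "ty": 0, "tz": 0, "ax": 0, "ay": 0, "az": 0, "claw": 1}, {"tx": -0.006, "ty": 0, "tz": 0, "ax": 0, "ay": 0, "az": 0, "claw": 1}, {"tx": -0.006, "ty": 0, "tz": 0, "ax": 0, "ay": 0, "az": 0, "claw": 1}]}}

```text
clock: 18.42
position: [605.8, 247.2, 102.8]
orientation: [3.136, -0.002, 1.852]
contact_force: [4.3, 3.9, -2.1]
finger_gap: 29.7
finger_force: 30.0
```

{"method": "carry_out", "body": {"increments": [{"tx": -0.002, "ty": 0, "tz": 0, "ax": 0, "ay": 0, "az": 0, "claw": 1}, {"tx": -0.004, "ty": 0, "tz": 0, "ax": 0, "ay": 0, "az": 0, "claw": 1}, {"tx": -0.006, "ty": 0, "tz": 0, "ax": 0, "ay": 0, "az": 0, "claw": 1}, {"tx": -0.006, "ty": 0, "tz": 0, "ax": 0, "ay": 0, "az": 0, "claw": 1}]}}

```text
clock: 18.75
position: [605.9, 247.0, 102.8]
orientation: [3.136, -0.005, 1.854]
contact_force: [3.3, 9.8, -2.1]
finger_gap: 29.9
finger_force: 30.1
```

```bash
python3 - <<'E'
from k import *
s=r.sense();print(Z.T@s["contact_force"],s["ft_torque"]);rackpos()
a=r.capture("scene");cv2.imwrite("pics/x7.png",cv2.resize(a[225:300,290:390],(800,600),interpolation=cv2.INTER_CUBIC))
E
```

```text
[ 5.86402614  8.52907408 -2.09919561] [ 1.81932311 -0.19964231 -0.24432704]
case in rack [  0.4 -34.7  78.2] tcp [  1.9 -32.8 102.8]
```

View pics/x7.png

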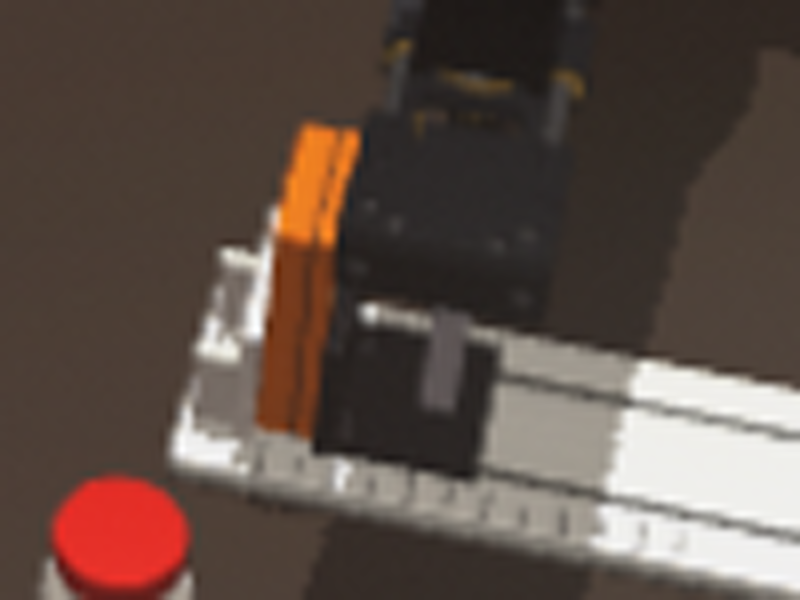

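The plate has stalled against the case (force jumped, and no gap shows at (320,400)). I'll give one slight further press, then let go and rise.

{"method": "carry_out", "body": {"increments": [{"tx": -0.003, "ty": 0, "tz": 0, "ax": 0, "ay": 0, "az": 0, "claw": 1}, {"tx": -0.003, "ty": 0, "tz": 0, "ax": 0, "ay": 0, "az": 0, "claw": 1}, {"tx": -0.003, "ty": 0, "tz": 0, "ax": 0, "ay": 0, "az": 0, "claw": 1}]}}

```text
clock: 19.05
position: [605.9, 246.9, 102.8]
orientation: [3.136, -0.006, 1.855]
contact_force: [0.9, 13.1, -1.6]
finger_gap: 29.4
finger_force: 30.1
```

{"method": "carry_out", "body": {"increments": [{"tx": 0.004, "ty": 0, "tz": 0, "ax": 0, "ay": 0, "az": 0, "claw": -0.1}, {"tx": 0.004, "ty": 0, "tz": 0, "ax": 0, "ay": 0, "az": 0, "claw": -0.1}, {"tx": 0.004, "ty": 0, "tz": 0, "ax": 0, "ay": 0, "az": 0, "claw": -0.1}, {"tx": 0.004, "ty": 0, "tz": 0, "ax": 0, "ay": 0, "az": 0, "claw": -0.1}, {"tx": 0.004, "ty": 0, "tz": 0, "ax": 0, "ay": 0, "az": 0, "claw": -0.1}, {"tx": 0.004, "ty": 0, "tz": -0.05, "ax": 0, "ay": 0, "az": 0, "claw": -0.1}, {"tx": 0.004, "ty": 0, "tz": -0.12, "ax": 0, "ay": 0, "az": 0, "claw": -0.1}, {"tx": 0.004, "ty": 0, "tz": -0.2, "ax": 0, "ay": 0, "az": 0, "claw": -0.1}, {"tx": 0.004, "ty": 0, "tz": -0.28, "ax": 0, "ay": 0, "az": 0, "claw": -0.1}, {"tx": 0.004, "ty": 0, "tz": -0.28, "ax": 0, "ay": 0, "az": 0, "claw": -0.1}]}}

```text
clock: 19.88
position: [608.8, 243.4, 251.2]
orientation: [3.127, -0.004, 1.851]
contact_force: [1.1, -0.3, -0.0]
finger_gap: 48.0
finger_force: 0.0
```

```bash
python3 - <<'E'
from k import *
print(wpose(),r.sense()["contact_force"])
a=r.capture("scene");w=r.capture("wrist")
cv2.imwrite("pics/x8.png",np.hstack([cv2.resize(a[225:300,290:390],(400,300),interpolation=cv2.INTER_CUBIC),cv2.resize(w,(400,300))]))
E
```

```text
(array([608.84880412, 243.43079596, 251.20022538]), array([ 3.12714032, -0.00363832,  1.8507961 ])) [ 1.06136234 -0.28933881 -0.02037639]
```

View pics/x8.png

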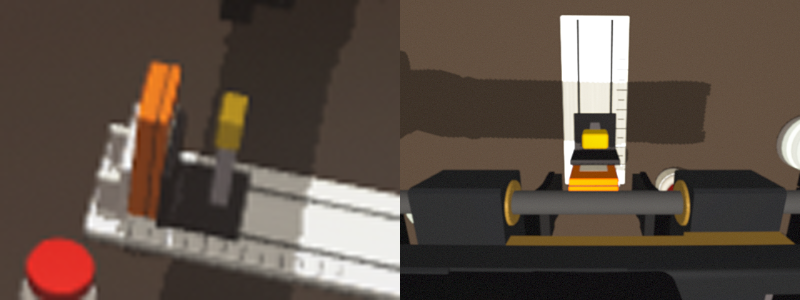

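The scene crop shows the case upright at (155,140) between the fence and the stop plate at (170,190), with no gap and the gripper clear. The wrist view shows it centred at (593,180).

```bash
python3 -c "
from bench import r
print(r.sign_off())"
```

```text
the job is handed in; nothing more can be done
None
```

The orange case was laid on the blue rest, let go and retaken by its upper end; it now stands centred in the rack, held upright between stop and fence, and I handed the job in at about 20 s on the robot's clock.

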